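# Prop open the lid of the face-paint case

### The arm

A 6-joint arm with a two-finger parallel gripper is mounted at the origin on the work surface. World frame = base frame: x ahead of the robot, y to its left, z up, the work surface at z = 0. Lengths are in m, angles in rad, forces in N, time in s.
With the tool pointing down it reaches from about 0.3 to 0.825 m from the base axis. Payload 5.4 kg.
Tool frame: the origin (TCP) lies midway between the tips of the shut fingers; the grasp point (between the pads) lies 19 mm behind it; z points along the fingers, y is the line along which they close (so a half turn about z gives the same grasp; the last joint's range is limited). The gripper opens to 92 mm and grips with 3 to 60 N. Pads are 20 mm wide; open, the fingers measure 128 mm over their backs; the gripper's body (75 mm by 189 mm) begins 69 mm behind the grasp point.
Start: joints at [-1.525, 0.158, 1.597, -0, 1.386, -0.21], TCP at [0.145, -0.556, 0.215] pointing down, gripper open.
Joint ranges: [-2.91, 2.91], [-0.94, 2.29], [0.18, 2.7], [-1.29, 4.43], [0.17, 2.64], [-3, 3]. Speed limits (rad/s): [2.57, 2.57, 3.14, 3.14, 3.14, 3.14].

### API

Orientations are given as a unit quaternion [x, y, z, w].
In Python, from cell import state, snapshot, r gives the robot as it stands.
- The arm moves only by the tool step_arm, never from a script. Its argument "commands" is a list of rows, each an object of numbers: "tx", "ty", "tz": the shift along the world's x, y, z in mm; "ax", "ay", "az": the turn, a rotation vector about the world's x, y, z in degrees; "claw": the opening, from -1 (shut) to 1 (fully open). In form: [{"tx": .., "ty": .., "tz": .., "ax": .., "ay": .., "az": .., "claw": ..}, ...]. A call has 1 to 12 rows; each row shifts and turns the commanded pose from where the row before left it; what a row does not reach is not made up. A row lasts 1/12 s, in which the tool goes at most 41.7 mm and 7.16 degrees, less where a joint would pass 70% of its speed; a pose out of reach is approached as far as the arm can. A call is refused whole if a number of a shift passes 41.7 or a number of a turn 7.16, either way. A call with a gripper value outside its range is refused whole. The fingers move at their own pace and stop on an object; the grip force is fixed at half the most. Time passes only in rows, so rows that do not move let the fingers close. It gives the time, the measured TCP pose, the force, the opening and the grip force at its end, in the units of the state.
- state(): the state, without advancing time (a new reading comes with each control period).
- snapshot(name): name is "scene" or "top"; returns a dict with "color" (400x640x3 uint8, blue, green, red), "K" (3x3 intrinsics, pixels), "R" (3x3) and "t" (3): a world point X has camera coordinates R X + t. Camera axes: x right, y down, z forward; pixel columns grow to the right and rows downward; lengths in m; the calibration is good to about 2 mm. A picture is of the moment at which its call begins. There is no depth.
- r.hand_in(): hands the job in; it is judged then, once.
The state is a dict: "clock": time; "joints": joint angles; "dq": joint speeds; "effort": joint torques, N m; "tool_pos": TCP position; "tcp_rot": TCP orientation; "ft_force": force on the tool from outside, world axes, zero at the start; "ft_torque": the same for the moment, N m; "opening": opening from 0.0 (shut) to 1.0 (fully open); "grasp_force": force on a finger pad.
Only numpy, scipy, OpenCV 4.12 (cv2) and the standard library are available. Lean on these libraries where they do the work, as an engineer would, in place of code of your own. Each camera call takes 0.05 s, during which the arm holds its last target. There are 200 camera calls.

### The job

Open the blue paint case's lid right back until it leans on its stop and let go of it, then swing the prop rod up out of its clip inside the case. Take the lid by its tab again and lower it gently onto the rod, so that the rod's red end sits in the slot under the lid and the lid rests on it when you let go. Do not let the lid fall shut, and leave the pots, bottles and other things where they are.

Things in the scene. Friction and masses are not known exactly. Their poses are not given: they have to be found in the camera images.
- case: the blue metal face-paint case, 260 x 200 mm and 90 mm high, walls and floor 5 mm, fixed to the table. Origin under its centre on the table. Its own y points to the lid's hinge side (hinge line along own x at y=+100, z=90 mm); the lid's orange tab is on the -y side. The prop rod lies inside in a plane x=+70 mm, along y
- case_lid (a joint): angle of the case's lid (rad): 0 shut, grows as it opens, 1.85 fully open, leaning back past upright against its stop, where it stays by itself; below about 1.55 it falls shut unless held or propped. Resting on the seated prop rod it reads about 0.90. Lid 260 x 200 x 10 mm, about 0.5 kg, free-moving hinge without a spring
- lid_hinge (a point): point on the lid's hinge axis, at the middle of its width; 90 mm above the table. The point's x lies along the axis
- lid_tab (a point): grip point of the orange lifting tab in the middle of the lid's free edge: a flat lug 14 mm wide (along the hinge axis), 10 mm thick, standing 45 mm out of the edge in the lid's plane; the point lies 32 mm out from the edge, 232 mm from the hinge axis. Pinched across its 14 mm width it can pivot between the fingers as the lid swings
- lid_slot (a point): the seat of the slot on the lid's underside: where the centre of the rod's red ball lies when it is seated, 120 mm from the hinge and 6 mm below the lid's underside, 70 mm from the middle of the lid towards the case's +x end. The slot is two steel walls across the rod's plane that flare from about 13 to 28 mm apart and stand 14 mm out of the underside
- prop_rod (a joint): angle of the steel prop rod (rad): 0 lying level in its clip inside the case, grows as its free end swings up, 1.57 upright. Its pivot is stiff: the rod stays where it is left (about 1 N at the free end moves it). To meet the slot as the lid comes down it must stand at about 0.90 (within about 0.05)
- rod_pivot (a point): the rod's pivot, 60 mm above the table inside the case, at own x=+70, y=-75 mm of the case; the point's x lies along the pivot axis
- rod_grip (a point): a good place to grip the rod, on its centre line 122 mm from the pivot; the rod is 8 mm round. Lying in the clip this point is 60 mm above the table, with 50 mm to the case's end wall on one side and more on the other; the clip (black, on a post) holds the rod 42 mm nearer the pivot and lets it out upward without force
- rod_tip (a point): centre of the red ball (10 mm across) on the rod's free end, 154 mm from the pivot
- pot_a: small paint pot with a green cap, 42 mm across, 30 mm high, inside the case; origin under its centre; to be left alone
- pot_b: small paint pot with a red cap, 42 mm across, 30 mm high, inside the case; origin under its centre; to be left alone
- tin: flat yellow tin with a pale lid, 56 mm across, 24 mm high, beside the case; origin under its centre; to be left alone
- brush_jar: glass jar of brushes, 84 mm across, 180 mm high with its brushes; origin under its centre; to be left alone
- water_bottle: clear water bottle, 62 mm across, 200 mm high; origin under its centre; to be left alone
- lotion: white lotion bottle, 56 mm across, 130 mm high; origin under its centre; to be left alone
- cup: blue cup, 74 mm across, 90 mm high; origin under its centre; to be left alone
- drink_can: blue drink can, 62 mm across, 115 mm high; origin under its centre; to be left alone

How it is judged:
On the way, in this order (a step that is already met when the one before it is completed fails the run):
1. the lid leans right back on its stop and is let go, the rod still down (value of joint case_lid above 1.75 rad and contact force between the fingers and case below 0.2 N and value of joint prop_rod below 0.3 rad), for 0.2 s.
2. the rod is swung up out of its clip while the lid stays back (value of joint prop_rod above 0.7 rad and value of joint case_lid above 1.6 rad), for 0.2 s.
At the end, for the whole second after the job is handed in: The lid rests at rest on the prop rod (lid angle 0.8 to 1.0 rad) with the centre of the rod's red ball within 9 mm of the slot's seat, and nothing else has been moved (distance between rod_tip and lid_slot below 0.009 m and value of joint case_lid between 0.8 and 1 rad and velocity of joint case_lid between -0.05 and 0.05 rad/s and velocity of joint prop_rod between -0.05 and 0.05 rad/s); the robot touches nothing.
It fails at once if the lid falls or is slammed down (faster than 2.5 rad/s) (velocity of joint case_lid below -2.5 rad/s).
It fails at once if a bystander is pushed more than 40 mm or tipped over (distance of any of pot_a, pot_b, tin, brush_jar, water_bottle, lotion, cup, drink_can from where it was at the start of the episode above 0.04 m or angle between any of pot_a, pot_b, tin, brush_jar, water_bottle, lotion, cup, drink_can's own z axis and vertical above 0.5 rad).
It also fails if it takes over 70 s, if anything falls off the work surface, if the arm or the gripper's body presses on something with over 40 N, if the wrist force passes 120 N, or if a joint passes its speed limit or range.

## Working session

There is one attempt and no reset: what is moved stays moved. The work goes in short steps, Python scripts to look and compute and a tool call to move; the robot and the scene stay as the last step left them, time stands still between calls to the robot, and variables do not carry over. Pictures are saved under pics/ and viewed, at most 10 in all, crops included, and the job is handed in when it is done.

Besides the shell and the picture viewer there is one more tool, called by a JSON object that holds its "api" and its "payload". step_arm: Moves the arm, as the interface text tells. Its arguments: {"type":"object","properties":{"commands":{"type":"array"}},"required":["commands"]}

```bash
mkdir -p pics; ls; python3 - <<'E'
from cell import state, snapshot, r
import cv2,numpy as np
s=state();print(s)
for n in("scene","top"):
    d=snapshot(n);cv2.imwrite(f"pics/{n}0.png",d["color"]);np.savez(f"{n}0.npz",**d);print(n,d["K"].tolist(),d["R"].round(3).tolist(),d["t"].round(3).tolist())
E
```

```text
pics
{'clock': 0.0, 'joints': array([-1.52508914e+00,  1.59064842e-01,  1.59822543e+00,  3.10097509e-06,
        1.38618123e+00, -2.10065168e-01]), 'dq': array([ 0.00100445, -0.00086098,  0.0012179 ,  0.001425  , -0.00120166,
       -0.0024538 ]), 'effort': array([-2.27115524e-03, -3.85575986e+01, -3.22113061e+01,  6.99793710e-02,
        3.78802791e-02, -1.51421073e-04]), 'tool_pos': array([ 0.14544164, -0.55565882,  0.21361345]), 'tcp_rot': array([ 9.91833301e-01,  1.27537528e-01,  7.86326823e-05, -9.36127354e-04]), 'ft_force': array([-0.512565  ,  0.07284646,  1.01295996]), 'ft_torque': array([-0.00096415, -0.02676598,  0.01354268]), 'grasp_force': 0.0, 'opening': 0.9992182626708002}
scene [[382.6342516225207, 0.0, 317.75782463546653], [0.0, 382.6342516225207, 200.4291863938582], [0.0, 0.0, 1.0]] [[-0.012, 1.0, -0.005], [0.745, 0.006, -0.667], [-0.667, -0.012, -0.745]] [0.003, -0.347, 1.771]
top [[400.42049253236576, 0.0, 315.1686212191693], [0.0, 400.42049253236576, 204.78963542791436], [0.0, 0.0, 1.0]] [[0.022, -1.0, 0.005], [-0.982, -0.023, -0.187], [0.187, -0.001, -0.982]] [-0.034, 0.588, 1.06]
```

View pics/scene0.png

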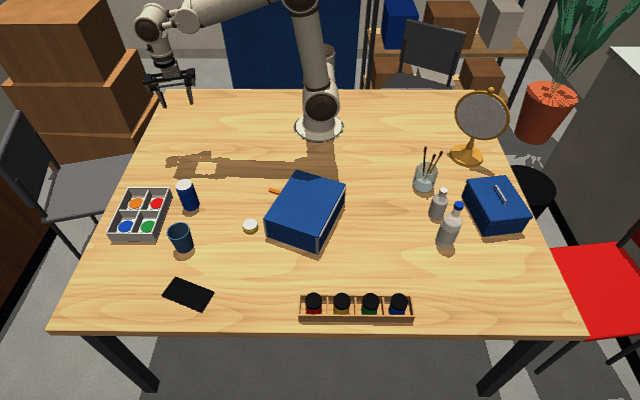

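View pics/top0.png

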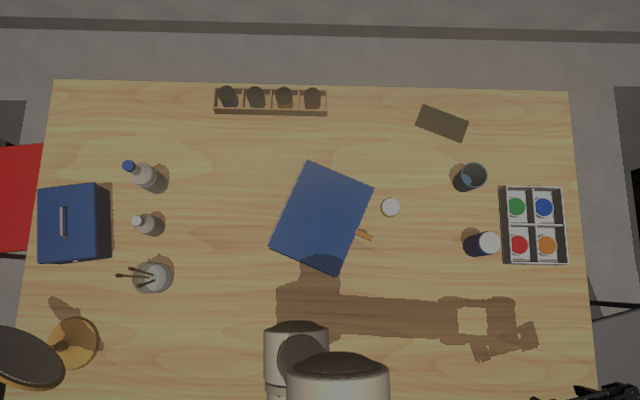

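The blue case sits near the middle in both views: lid corners in the top view at about (308,160), (374,186), (338,277) and (269,248). The orange tab is at (365,235), and the yellow tin is close beside it at (390,207).

```bash
cat > h.py <<'E'
import cv2,numpy as np
from scipy.spatial.transform import Rotation as Rot
def ray(d,p):
    c=-d["R"].T@d["t"]; v=d["R"].T@np.linalg.inv(d["K"])@np.array([p[0],p[1],1.]); return c,v/np.linalg.norm(v)
def onz(d,p,z):
    c,v=ray(d,p); return c+v*(z-c[2])/v[2]
def proj(d,X):
    q=d["K"]@(d["R"]@np.asarray(X,float)+d["t"]); return q[:2]/q[2]
def tri(d1,p1,d2,p2):
    c1,v1=ray(d1,p1);c2,v2=ray(d2,p2)
    s=np.linalg.lstsq(np.c_[v1,-v2],c2-c1,rcond=None)[0]
    a,b=c1+s[0]*v1,c2+s[1]*v2; return (a+b)/2,np.linalg.norm(a-b)
def mask(d,lo,hi,box=None):
    m=cv2.inRange(cv2.cvtColor(d["color"],cv2.COLOR_BGR2HSV),lo,hi)
    if box is not None:
        z=np.zeros_like(m);x0,y0,x1,y1=box;z[y0:y1,x0:x1]=m[y0:y1,x0:x1];m=z
    return m
E
python3 - <<'E'
from h import *
T=dict(np.load("top0.npz"));S=dict(np.load("scene0.npz"))
for n,d,b,ob in(("top",T,(255,150,380,285),(350,222,380,246)),("scene",S,(255,165,355,260),(262,183,285,198))):
    m=mask(d,(100,90,30),(130,255,255),b)
    c=max(cv2.findContours(m,0,2)[0],key=cv2.contourArea)
    ap=cv2.approxPolyDP(cv2.convexHull(c),4,True)[:,0]
    print(n,[(p.tolist(),onz(d,p,.1)[:2].round(3).tolist()) for p in ap])
    if n=="top":
        P=np.array([onz(d,p,.1)[:2] for p in c[:,0]],np.float32);print(cv2.minAreaRect(P*1000))
    o=mask(d,(5,150,90),(18,255,255),ob);ys,xs=np.nonzero(o);print("orange",len(xs),xs.mean(),ys.mean(),xs.min(),xs.max(),ys.min(),ys.max(),onz(d,(xs.mean(),ys.mean()),.095).round(3))
t=mask(T,(0,0,120),(180,70,255),(378,195,402,218));ys,xs=np.nonzero(t);print("tin",onz(T,(xs.mean(),ys.mean()),.024))
d=T["color"][140:300,250:420];cv2.imwrite("pics/c0.png",cv2.resize(d,None,fx=3.5,fy=3.5,interpolation=2))
E
```

```text
top [([373, 188], [0.63, -0.175]), ([337, 272], [0.404, -0.081]), ([268, 246], [0.467, 0.101]), ([294, 189], [0.622, 0.038]), ([339, 179], [0.653, -0.083])]
((547.8946533203125, -36.2298583984375), (196.17796325683594, 257.18994140625), 67.72003173828125)
orange 38 363.2368421052632 234.42105263157896 356 371 230 239 [ 0.504 -0.149  0.095]
scene [([296, 170], [0.403, -0.079]), ([344, 184], [0.474, 0.098]), ([315, 252], [0.769, -0.001]), ([269, 237], [0.713, -0.149]), ([263, 218], [0.635, -0.177])]
orange 54 273.7037037037037 190.85185185185185 268 280 188 194 [ 0.506 -0.153  0.095]
tin [ 0.59480281 -0.23652004  0.024     ]
```

View pics/c0.png

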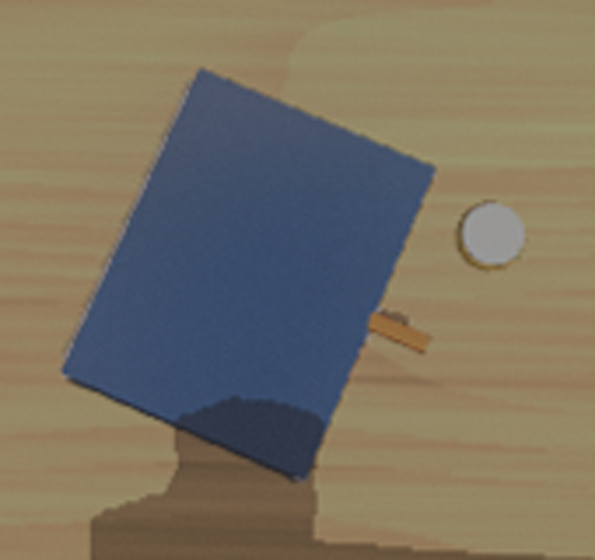

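The crop shows lid corners at full-image (307,160), (374,188), (336,277) and (268,247), with the tab between about (356,231) and (372,240). That puts the case centre at about (0.549,-0.036) with yaw -22.3°, and the tab grip point at about (0.499,-0.158,0.095), which agrees with the visible orange.

{"api": "step_arm", "payload": {"commands": [{"tx": 27, "ty": 30, "az": 4.4, "claw": 1}, {"tx": 27, "ty": 30, "az": 4.4, "claw": 1}, {"tx": 27, "ty": 30, "az": 4.4, "claw": 1}, {"tx": 27, "ty": 30, "az": 4.4, "claw": 1}, {"tx": 27, "ty": 30, "az": 4.4, "claw": 1}, {"tx": 27, "ty": 30, "az": 4.4, "claw": 1}, {"tx": 27, "ty": 30, "az": 4.4, "claw": 1}, {"tx": 27, "ty": 30, "az": 4.4, "claw": 1}, {"tx": 27, "ty": 30, "az": 4.4, "claw": 1}, {"tx": 27, "ty": 30, "az": 4.4, "claw": 1}, {"tx": 27, "ty": 30, "az": 4.4, "claw": 0}, {"tx": 27, "ty": 30, "az": 4.4, "claw": -0.3}]}}

```text
invalid input at $.commands[0]: expected keys tx, ty, tz, ax, ay, az, claw
```

```bash
python3 - <<'E'
from h import *
from cell import state
T=dict(np.load("top0.npz"))
C=np.array([onz(T,p,.1)[:2] for p in [(307.1,159.7),(374.3,187.7),(336.3,277.1),(268,246.6)]])
print(C.round(4).tolist(),C.mean(0).round(4))
rc=cv2.minAreaRect((C*1000).astype(np.float32));print(rc)
s=state();R=Rot.from_quat(s["tcp_rot"]).as_matrix();print(s["clock"],s["tool_pos"],s["opening"],"tool y yaw",np.degrees(np.arctan2(R[1,1],R[0,1])),R[:,2].round(3),s["joints"].round(2))
E
```

```text
[[0.7048, 0.0046], [0.6306, -0.1786], [0.3911, -0.079], [0.4657, 0.1008]] [ 0.5481 -0.0381]
((547.5172729492188, -38.298736572265625), (197.6307830810547, 259.3631591796875), 67.94891357421875)
0.1 [ 0.14544839 -0.55573923  0.21374001] 1.000237490226397 tool y yaw -75.34191284560124 [-0.     0.002 -1.   ] [-1.53  0.16  1.6   0.    1.39 -0.21]
```

{"api": "step_arm", "payload": {"commands": [{"tx": 27, "ty": 30, "tz": 0, "ax": 0, "ay": 0, "az": 4.4, "claw": 1}, {"tx": 27, "ty": 30, "tz": 0, "ax": 0, "ay": 0, "az": 4.4, "claw": 1}, {"tx": 27, "ty": 30, "tz": 0, "ax": 0, "ay": 0, "az": 4.4, "claw": 1}, {"tx": 27, "ty": 30, "tz": 0, "ax": 0, "ay": 0, "az": 4.4, "claw": 1}, {"tx": 27, "ty": 30, "tz": 0, "ax": 0, "ay": 0, "az": 4.4, "claw": 1}, {"tx": 27, "ty": 30, "tz": 0, "ax": 0, "ay": 0, "az": 4.4, "claw": 1}, {"tx": 27, "ty": 30, "tz": 0, "ax": 0, "ay": 0, "az": 4.4, "claw": 1}, {"tx": 27, "ty": 30, "tz": 0, "ax": 0, "ay": 0, "az": 4.4, "claw": 1}, {"tx": 27, "ty": 30, "tz": 0, "ax": 0, "ay": 0, "az": 4.4, "claw": 1}, {"tx": 27, "ty": 30, "tz": 0, "ax": 0, "ay": 0, "az": 4.4, "claw": 1}, {"tx": 27, "ty": 30, "tz": 0, "ax": 0, "ay": 0, "az": 4.4, "claw": 0}, {"tx": 27, "ty": 30, "tz": 0, "ax": 0, "ay": 0, "az": 4.4, "claw": 0}]}}

```text
clock: 1.1
tool_pos: [0.4703, -0.1943, 0.2143]
tcp_rot: [0.831, 0.557, -0.0, -0.0]
ft_force: [1.3, 0.2, -0.1]
opening: 0.877
grasp_force: 0.0
```

{"api": "step_arm", "payload": {"commands": [{"tx": 14, "ty": 18, "tz": 0, "ax": 0, "ay": 0, "az": 0, "claw": 0}, {"tx": 14, "ty": 17, "tz": 0, "ax": 0, "ay": 0, "az": 0, "claw": 0}, {"tx": 0, "ty": 0, "tz": -30, "ax": 0, "ay": 0, "az": 0, "claw": 0}, {"tx": 0, "ty": 0, "tz": -30, "ax": 0, "ay": 0, "az": 0, "claw": 0}, {"tx": 0, "ty": 0, "tz": -30, "ax": 0, "ay": 0, "az": 0, "claw": 0}, {"tx": 0, "ty": 0, "tz": -28, "ax": 0, "ay": 0, "az": 0, "claw": 0}, {"tx": 0, "ty": 0, "tz": -20, "ax": 0, "ay": 0, "az": 0, "claw": 0}, {"tx": 0, "ty": 0, "tz": 0, "ax": 0, "ay": 0, "az": 0, "claw": 0}, {"tx": 0, "ty": 0, "tz": 0, "ax": 0, "ay": 0, "az": 0, "claw": -1}, {"tx": 0, "ty": 0, "tz": 0, "ax": 0, "ay": 0, "az": 0, "claw": -1}, {"tx": 0, "ty": 0, "tz": 0, "ax": 0, "ay": 0, "az": 0, "claw": -1}, {"tx": 0, "ty": 0, "tz": 0, "ax": 0, "ay": 0, "az": 0, "claw": -1}]}}

```text
clock: 2.1
tool_pos: [0.4987, -0.162, 0.0784]
tcp_rot: [0.832, 0.555, 0.001, 0.002]
ft_force: [-0.4, 0.2, 0.1]
opening: 0.231
grasp_force: 0.0
```

```bash
python3 - <<'E'
from h import *
from cell import state
s=state();print(s["clock"],s["tool_pos"],s["opening"],s["grasp_force"],s["ft_force"])
# lid waypoints
y=np.array([np.sin(np.radians(22.2)),np.cos(np.radians(22.2)),0]);z=np.array([0,0,1.])
# tab circle: tab offset 5mm above hinge plane
c=np.array([.548,-.0375,.09])+.1*y
def tcp(th): return (c+.232*(-np.cos(th)*y+np.sin(th)*z)+.005*(np.sin(th)*y+np.cos(th)*z))-.019*z
for n in(24,):
    th=np.linspace(0,1.85,n+1);P=np.array([tcp(t) for t in th])*1000;print(P[0],P[-1]);print(np.diff(P,axis=0).round(0).astype(int).tolist())
E
```

```text
2.1 [ 0.49866648 -0.16199988  0.07844641] 0.23068489695065394 0.0 [-0.40259894  0.2448273   0.13800487]
[ 498.12501614 -159.71491719   76.        ] [611.75810626 118.73447015 292.63789586]
[[0, 1, 18], [1, 2, 18], [1, 4, 17], [2, 5, 17], [2, 6, 17], [3, 7, 16], [3, 8, 15], [4, 9, 15], [4, 10, 14], [5, 11, 13], [5, 12, 12], [5, 13, 11], [6, 14, 10], [6, 14, 9], [6, 15, 7], [6, 16, 6], [6, 16, 5], [7, 16, 4], [7, 16, 2], [7, 17, 1], [7, 17, -1], [7, 16, -2], [7, 16, -3], [7, 16, -5]]
```

{"api": "step_arm", "payload": {"commands": [{"tx": 0, "ty": 0, "tz": 0, "ax": 0, "ay": 0, "az": 0, "claw": -1}, {"tx": 0, "ty": 0, "tz": 0, "ax": 0, "ay": 0, "az": 0, "claw": -1}, {"tx": 0, "ty": 0, "tz": 0, "ax": 0, "ay": 0, "az": 0, "claw": -1}, {"tx": 0, "ty": 1, "tz": 18, "ax": 0, "ay": 0, "az": 0, "claw": -1}, {"tx": 1, "ty": 2, "tz": 18, "ax": 0, "ay": 0, "az": 0, "claw": -1}, {"tx": 1, "ty": 4, "tz": 17, "ax": 0, "ay": 0, "az": 0, "claw": -1}]}}

```text
clock: 2.6
tool_pos: [0.5014, -0.1553, 0.131]
tcp_rot: [0.832, 0.555, 0.001, 0.002]
ft_force: [10.3, -2.4, -4.1]
opening: 0.148
grasp_force: 30.0
```

```bash
python3 - <<'E'
from cell import state,snapshot
import cv2
d=snapshot("scene");cv2.imwrite("pics/s1.png",cv2.resize(d["color"][120:280,200:400],None,fx=3,fy=3))
s=state();print(s["tool_pos"],s["opening"],s["grasp_force"],s["ft_force"],s["ft_torque"])
E
```

```text
[ 0.50180315 -0.15452356  0.13404943] 0.14948879951461796 29.996569454669952 [ 2.38678674  1.25859239 -0.84201205] [-0.09683354 -0.28426368  0.05170467]
```

View pics/s1.png

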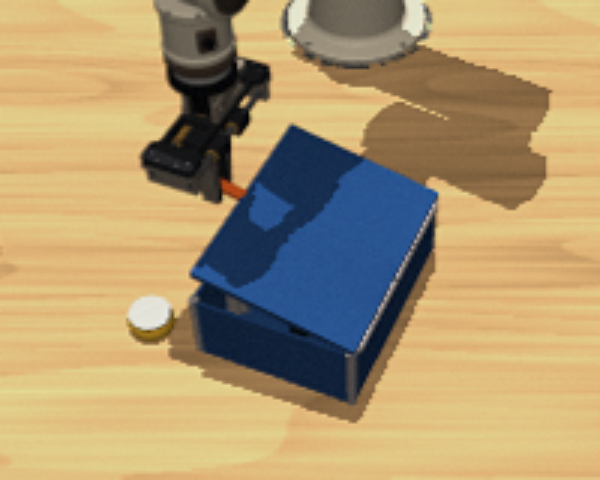

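The lid is lifting with the tab held in the fingers; forces are small.

{"api": "step_arm", "payload": {"commands": [{"tx": 2, "ty": 5, "tz": 17, "ax": 0, "ay": 0, "az": 0, "claw": -1}, {"tx": 2, "ty": 6, "tz": 17, "ax": 0, "ay": 0, "az": 0, "claw": -1}, {"tx": 3, "ty": 7, "tz": 16, "ax": 0, "ay": 0, "az": 0, "claw": -1}, {"tx": 3, "ty": 8, "tz": 15, "ax": 0, "ay": 0, "az": 0, "claw": -1}, {"tx": 4, "ty": 9, "tz": 15, "ax": 0, "ay": 0, "az": 0, "claw": -1}, {"tx": 4, "ty": 10, "tz": 14, "ax": 0, "ay": 0, "az": 0, "claw": -1}, {"tx": 5, "ty": 11, "tz": 13, "ax": 0, "ay": 0, "az": 0, "claw": -1}, {"tx": 5, "ty": 12, "tz": 12, "ax": 0, "ay": 0, "az": 0, "claw": -1}, {"tx": 5, "ty": 13, "tz": 11, "ax": 0, "ay": 0, "az": 0, "claw": -1}]}}

```text
clock: 3.4
tool_pos: [0.5344, -0.0747, 0.2604]
tcp_rot: [0.832, 0.555, 0.001, 0.003]
ft_force: [10.6, -5.7, -3.9]
opening: 0.147
grasp_force: 30.0
```

{"api": "step_arm", "payload": {"commands": [{"tx": 6, "ty": 14, "tz": 10, "ax": 0, "ay": 0, "az": 0, "claw": -1}, {"tx": 6, "ty": 14, "tz": 9, "ax": 0, "ay": 0, "az": 0, "claw": -1}, {"tx": 6, "ty": 15, "tz": 7, "ax": 0, "ay": 0, "az": 0, "claw": -1}, {"tx": 6, "ty": 16, "tz": 6, "ax": 0, "ay": 0, "az": 0, "claw": -1}, {"tx": 6, "ty": 16, "tz": 5, "ax": 0, "ay": 0, "az": 0, "claw": -1}, {"tx": 7, "ty": 16, "tz": 4, "ax": 0, "ay": 0, "az": 0, "claw": -1}, {"tx": 7, "ty": 16, "tz": 2, "ax": 0, "ay": 0, "az": 0, "claw": -1}, {"tx": 7, "ty": 17, "tz": 1, "ax": 0, "ay": 0, "az": 0, "claw": -1}, {"tx": 7, "ty": 17, "tz": -1, "ax": 0, "ay": 0, "az": 0, "claw": -1}, {"tx": 7, "ty": 16, "tz": -2, "ax": 0, "ay": 0, "az": 0, "claw": -1}, {"tx": 7, "ty": 16, "tz": -3, "ax": 0, "ay": 0, "az": 0, "claw": -1}, {"tx": 3, "ty": 7, "tz": -2, "ax": 0, "ay": 0, "az": 0, "claw": -1}]}}

```text
clock: 4.4
tool_pos: [0.6094, 0.1081, 0.2979]
tcp_rot: [0.831, 0.556, 0.002, 0.002]
ft_force: [1.8, -0.3, 10.6]
opening: 0.15
grasp_force: 30.0
```

{"api": "step_arm", "payload": {"commands": [{"tx": 0, "ty": 0, "tz": 0, "ax": 0, "ay": 0, "az": 0, "claw": -0.2}, {"tx": 0, "ty": 0, "tz": 0, "ax": 0, "ay": 0, "az": 0, "claw": -0.2}, {"tx": 0, "ty": 0, "tz": 0, "ax": 0, "ay": 0, "az": 0, "claw": -0.2}, {"tx": 0, "ty": 0, "tz": 20, "ax": 0, "ay": 0, "az": 0, "claw": -0.2}, {"tx": 0, "ty": 0, "tz": 30, "ax": 0, "ay": 0, "az": 0, "claw": -0.2}, {"tx": 0, "ty": 0, "tz": 30, "ax": 0, "ay": 0, "az": 0, "claw": -0.2}, {"tx": 0, "ty": -30, "tz": 0, "ax": 0, "ay": 0, "az": 0, "claw": -0.2}, {"tx": -10, "ty": -35, "tz": 0, "ax": 0, "ay": 0, "az": 0, "claw": -0.2}, {"tx": -20, "ty": -35, "tz": 0, "ax": 0, "ay": 0, "az": 0, "claw": -0.2}, {"tx": -20, "ty": -35, "tz": 0, "ax": 0, "ay": 0, "az": 0, "claw": -0.2}, {"tx": -20, "ty": -35, "tz": 0, "ax": 0, "ay": 0, "az": 0, "claw": -0.2}, {"tx": -20, "ty": -35, "tz": 0, "ax": 0, "ay": 0, "az": 0, "claw": -0.2}]}}

```text
clock: 5.4
tool_pos: [0.5156, -0.0999, 0.3748]
tcp_rot: [0.832, 0.555, -0.001, -0.001]
ft_force: [0.6, -1.1, -0.5]
opening: 0.4
grasp_force: 0.0
```

```bash
python3 - <<'E'
from cell import state,snapshot
import cv2,numpy as np
o=[]
for n,(x,y) in(("top",(230,130)),("scene",(225,110))):
    d=snapshot(n);np.savez(f"{n}2.npz",**d);o.append(cv2.resize(d["color"][y:y+160,x:x+160],None,fx=2.5,fy=2.5,interpolation=2))
cv2.imwrite("pics/b2.png",np.hstack(o))
s=state();print(s["tool_pos"],s["opening"],s["grasp_force"],s["ft_force"],s["joints"].round(2))
E
```

```text
[ 0.51474507 -0.10302955  0.37510312] 0.39957957142287576 0.0 [0.38282401 1.00018302 0.09434498] [-0.43 -0.02  1.48 -0.    1.69 -0.03]
```

View pics/b2.png

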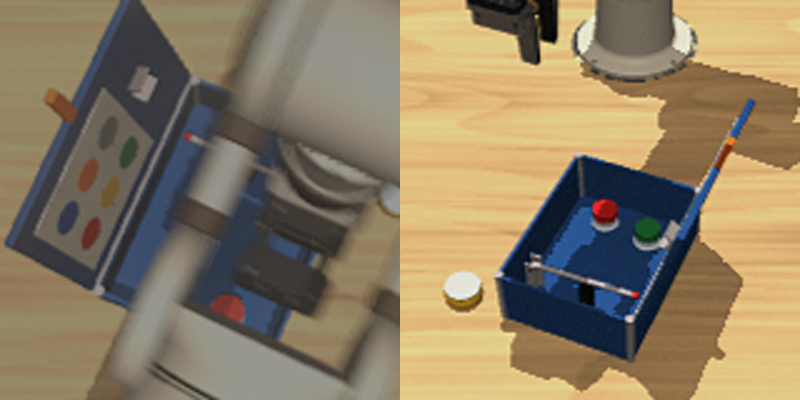

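The lid leans back open. The rod is visible from its pivot at scene crop (535,263) to its red ball at (635,294), the white slot is on the lid, and the green and red pots lie at crop (648,232) and (605,210).

```bash
cat >> h.py <<'E'
YAW=np.radians(-22.2);XH=np.array([np.cos(YAW),np.sin(YAW),0]);YH=np.array([-np.sin(YAW),np.cos(YAW),0]);CC=np.array([.548,-.0375,0])
def W(x,y,z): return CC+x*XH+y*YH+np.array([0,0,z])
def own(P): d=np.asarray(P)-CC; return np.array([d@XH,d@YH,d[2]])
def blob(d,los,box):
    m=sum(mask(d,lo,hi,box)//255 for lo,hi in los)>0; ys,xs=np.nonzero(m); return (len(xs),xs.mean(),ys.mean()) if len(xs) else (0,0,0)
RED=(((0,150,80),(7,255,255)),((172,150,80),(180,255,255)))
E
python3 - <<'E'
from h import *
T=dict(np.load("top2.npz"));S=dict(np.load("scene2.npz"))
b=blob(S,RED,(313,221,326,233));print(b,onz(S,b[1:],.06),own(onz(S,b[1:],.06)))
a=blob(T,RED,(299,178,313,190));print(a,onz(T,a[1:],.06),own(onz(T,a[1:],.06)))
print("tri",tri(S,b[1:],T,a[1:]))
print("pred tip",W(.07,.079,.06),"grip",W(.07,.047,.06),"piv px",proj(S,W(.07,-.075,.06)))
print("green pot",own(onz(S,(324,203),.033)))
E
```

```text
(4, np.float64(318.5), np.float64(227.5)) [0.64209294 0.00794395 0.06      ] [0.06994731 0.07762736 0.06      ]
(4, np.float64(304.5), np.float64(184.0)) [0.64621926 0.01094414 0.06      ] [0.07263416 0.08196425 0.06      ]
tri (array([0.64524888, 0.00941057, 0.06416821]), np.float64(0.0028385336261746706))
pred tip [0.64266036 0.00919492 0.06      ] grip [ 0.63056946 -0.02043294  0.06      ] piv px [278.26388534 214.17224591]
green pot [-0.06196579  0.04396951  0.033     ]
```

{"api": "step_arm", "payload": {"commands": [{"tx": 29, "ty": 21, "tz": 0, "ax": 0, "ay": 0, "az": 0, "claw": -0.2}, {"tx": 29, "ty": 21, "tz": 0, "ax": 0, "ay": 0, "az": 0, "claw": -0.2}, {"tx": 29, "ty": 21, "tz": 0, "ax": 0, "ay": 0, "az": 0, "claw": -0.2}, {"tx": 29, "ty": 20, "tz": -10, "ax": 0, "ay": 0, "az": 0, "claw": -0.2}, {"tx": 0, "ty": 0, "tz": -36, "ax": 0, "ay": 0, "az": 0, "claw": -0.2}, {"tx": 0, "ty": 0, "tz": -36, "ax": 0, "ay": 0, "az": 0, "claw": -0.2}, {"tx": 0, "ty": 0, "tz": -36, "ax": 0, "ay": 0, "az": 0, "claw": -0.2}, {"tx": 0, "ty": 0, "tz": -36, "ax": 0, "ay": 0, "az": 0, "claw": -0.2}, {"tx": 0, "ty": 0, "tz": -36, "ax": 0, "ay": 0, "az": 0, "claw": -0.2}, {"tx": 0, "ty": 0, "tz": -36, "ax": 0, "ay": 0, "az": 0, "claw": -0.2}, {"tx": 0, "ty": 0, "tz": 0, "ax": 0, "ay": 0, "az": 0, "claw": -0.2}]}}

```text
clock: 6.42
tool_pos: [0.6273, -0.014, 0.14]
tcp_rot: [0.832, 0.555, -0.006, -0.006]
ft_force: [-0.7, -0.2, -1.4]
opening: 0.399
grasp_force: 0.0
```

{"api": "step_arm", "payload": {"commands": [{"tx": 0, "ty": 0, "tz": -15, "ax": 0, "ay": 0, "az": 0, "claw": -0.2}, {"tx": 0, "ty": 0, "tz": 0, "ax": 0, "ay": 0, "az": 0, "claw": -0.2}, {"tx": 0, "ty": 0, "tz": 0, "ax": 0, "ay": 0, "az": 0, "claw": -0.2}]}}

```text
clock: 6.67
tool_pos: [0.6336, -0.0153, 0.1357]
tcp_rot: [0.832, 0.555, 0.0, -0.0]
ft_force: [-0.3, 0.7, 0.7]
opening: 0.399
grasp_force: 0.0
```

{"api": "step_arm", "payload": {"commands": [{"tx": -3, "ty": -5, "tz": -25, "ax": 0, "ay": 0, "az": 0, "claw": -0.2}, {"tx": 0, "ty": 0, "tz": -25, "ax": 0, "ay": 0, "az": 0, "claw": -0.2}, {"tx": 0, "ty": 0, "tz": -25, "ax": 0, "ay": 0, "az": 0, "claw": -0.2}, {"tx": 0, "ty": 0, "tz": -20, "ax": 0, "ay": 0, "az": 0, "claw": -0.2}, {"tx": 0, "ty": 0, "tz": 0, "ax": 0, "ay": 0, "az": 0, "claw": -0.2}, {"tx": 0, "ty": 0, "tz": 0, "ax": 0, "ay": 0, "az": 0, "claw": -0.5}, {"tx": 0, "ty": 0, "tz": 0, "ax": 0, "ay": 0, "az": 0, "claw": -1}, {"tx": 0, "ty": 0, "tz": 0, "ax": 0, "ay": 0, "az": 0, "claw": -1}, {"tx": 0, "ty": 0, "tz": 0, "ax": 0, "ay": 0, "az": 0, "claw": -1}, {"tx": 0, "ty": 0, "tz": 0, "ax": 0, "ay": 0, "az": 0, "claw": -1}, {"tx": 0, "ty": 0, "tz": 0, "ax": 0, "ay": 0, "az": 0, "claw": -1}]}}

```text
clock: 7.58
tool_pos: [0.6322, -0.0207, 0.0412]
tcp_rot: [0.832, 0.555, 0.001, 0.002]
ft_force: [3.9, -0.6, -0.2]
opening: 0.073
grasp_force: 30.0
```

```bash
python3 - <<'E'
from h import *
from cell import state
s=state();p=s["tool_pos"];print(p,s["opening"],s["grasp_force"],s["ft_force"],"own",own(p).round(4),W(.07,.047,.041))
th=np.linspace(0,.9,13);P=np.array([W(.07,-.075+.122*np.cos(t),.06+.122*np.sin(t)) for t in th])*1000
print(np.diff(P,axis=0).round(1).tolist())
E
```

```text
[ 0.63221524 -0.02070594  0.04116083] 0.07323799601527732 29.99998927116394 [ 3.9338123  -0.59869285 -0.20291904] own [0.0716 0.0474 0.0412] [ 0.63056946 -0.02043294  0.041     ]
[[-0.1, -0.3, 9.1], [-0.4, -1.0, 9.1], [-0.6, -1.6, 9.0], [-0.9, -2.2, 8.8], [-1.1, -2.8, 8.6], [-1.4, -3.4, 8.4], [-1.6, -4.0, 8.1], [-1.8, -4.5, 7.7], [-2.1, -5.0, 7.4], [-2.3, -5.5, 6.9], [-2.4, -6.0, 6.5], [-2.6, -6.4, 6.0]]
```

{"api": "step_arm", "payload": {"commands": [{"tx": 0, "ty": 0, "tz": 9, "ax": 0, "ay": 0, "az": 0, "claw": -1}, {"tx": -0.5, "ty": -1, "tz": 9, "ax": 0, "ay": 0, "az": 0, "claw": -1}, {"tx": -0.6, "ty": -1.6, "tz": 9, "ax": 0, "ay": 0, "az": 0, "claw": -1}, {"tx": -0.9, "ty": -2.2, "tz": 9, "ax": 0, "ay": 0, "az": 0, "claw": -1}, {"tx": -1.1, "ty": -2.8, "tz": 8.6, "ax": 0, "ay": 0, "az": 0, "claw": -1}, {"tx": -1.4, "ty": -3.4, "tz": 8.4, "ax": 0, "ay": 0, "az": 0, "claw": -1}, {"tx": -1.6, "ty": -4, "tz": 8, "ax": 0, "ay": 0, "az": 0, "claw": -1}, {"tx": -1.8, "ty": -4.5, "tz": 7.7, "ax": 0, "ay": 0, "az": 0, "claw": -1}, {"tx": -2, "ty": -5, "tz": 7.4, "ax": 0, "ay": 0, "az": 0, "claw": -1}, {"tx": -2.3, "ty": -5.5, "tz": 7, "ax": 0, "ay": 0, "az": 0, "claw": -1}, {"tx": -2.4, "ty": -6, "tz": 6.5, "ax": 0, "ay": 0, "az": 0, "claw": -1}, {"tx": -2.6, "ty": -6.4, "tz": 6, "ax": 0, "ay": 0, "az": 0, "claw": -1}]}}

```text
clock: 8.58
tool_pos: [0.6145, -0.0636, 0.1354]
tcp_rot: [0.832, 0.555, 0.001, 0.001]
ft_force: [7.1, -3.4, -7.5]
opening: 0.072
grasp_force: 30.0
```

{"api": "step_arm", "payload": {"commands": [{"tx": 0, "ty": 0, "tz": 0, "ax": 0, "ay": 0, "az": 0, "claw": -1}, {"tx": 0, "ty": 0, "tz": 0, "ax": 0, "ay": 0, "az": 0, "claw": -1}, {"tx": 0, "ty": 0, "tz": 0, "ax": 0, "ay": 0, "az": 0, "claw": -1}]}}

```text
clock: 8.83
tool_pos: [0.6144, -0.0639, 0.1357]
tcp_rot: [0.832, 0.555, 0.001, 0.002]
ft_force: [4.8, -3.6, -3.0]
opening: 0.075
grasp_force: 30.0
```

```bash
python3 - <<'E'
from h import *
from cell import state
s=state();p=s["tool_pos"];o=own(p);o[2]+=.019;print(p,s["opening"],s["grasp_force"],s["ft_force"],"own",o.round(4),"target own",[.07,-.075+.122*np.cos(.9),.06+.122*np.sin(.9)],"angle",np.arctan2(o[2]-.06,o[1]+.075),np.hypot(o[2]-.06,o[1]+.075))
E
```

```text
[ 0.61438395 -0.06392958  0.13567688] 0.07483932416005981 29.99916046857834 [ 4.83193004 -3.55907603 -3.04479563] own [0.0714 0.0006 0.1547] target own [0.07, np.float64(0.0008364161290210503), np.float64(0.15556588297455298)] angle 0.8968887271273283 0.12116483110536498
```

{"api": "step_arm", "payload": {"commands": [{"tx": 0, "ty": 0, "tz": 0, "ax": 0, "ay": 0, "az": 0, "claw": -0.7}, {"tx": 0, "ty": 0, "tz": 0, "ax": 0, "ay": 0, "az": 0, "claw": -0.2}, {"tx": 0, "ty": 0, "tz": 0, "ax": 0, "ay": 0, "az": 0, "claw": -0.2}, {"tx": 0, "ty": 0, "tz": 0, "ax": 0, "ay": 0, "az": 0, "claw": -0.2}, {"tx": 0, "ty": 0, "tz": 15, "ax": 0, "ay": 0, "az": 0, "claw": -0.2}, {"tx": 0, "ty": 0, "tz": 30, "ax": 0, "ay": 0, "az": 0, "claw": -0.2}, {"tx": 0, "ty": 0, "tz": 35, "ax": 0, "ay": 0, "az": 0, "claw": -0.2}, {"tx": 0, "ty": 0, "tz": 38, "ax": 0, "ay": 0, "az": 0, "claw": -0.2}, {"tx": 0, "ty": 0, "tz": 38, "ax": 0, "ay": 0, "az": 0, "claw": -0.2}, {"tx": 0, "ty": 0, "tz": 38, "ax": 0, "ay": 0, "az": 0, "claw": -0.2}, {"tx": 0, "ty": 0, "tz": 38, "ax": 0, "ay": 0, "az": 0, "claw": -0.2}, {"tx": 0, "ty": 0, "tz": 0, "ax": 0, "ay": 0, "az": 0, "claw": -0.2}]}}

```text
clock: 9.83
tool_pos: [0.6156, -0.0631, 0.3772]
tcp_rot: [0.832, 0.555, 0.005, 0.006]
ft_force: [0.6, -0.3, 0.4]
opening: 0.401
grasp_force: 0.0
```

```bash
python3 - <<'E'
from h import *
from cell import state,snapshot
s=state();print(s["tool_pos"],s["opening"])
d=snapshot("scene");np.savez("scene3.npz",**d)
tip=W(.07,-.075+.154*np.cos(.9),.06+.154*np.sin(.9));q=proj(d,tip);print("pred tip",tip,q)
x,y=q.astype(int);b=blob(d,RED,(x-9,y-9,x+10,y+10));print("red",b)
# intersect ray with plane own x=.07
c,v=ray(d,b[1:]);k=(.07-own(c)[0])/(v@XH);o=own(c+k*v);print("own",o,"angle",np.arctan2(o[2]-.06,o[1]+.075),np.hypot(o[2]-.06,o[1]+.075))
o=mask(d,(5,150,90),(18,255,255),(325,120,385,230));ys,xs=np.nonzero(o);print("tab px",xs.mean(),ys.mean(),len(xs))
for t in(1.75,1.8,1.85,1.9):
    print(t,proj(d,W(0,.1-.222*np.cos(t)+.005*np.sin(t),.09+.222*np.sin(t)+.005*np.cos(t))))
cv2.imwrite("pics/s3.png",cv2.resize(d["color"][100:260,225:425],None,fx=3.5,fy=3.5,interpolation=2))
E
```

```text
[ 0.6155719  -0.06311516  0.37722041] 0.4012512447379221
pred tip [ 0.6206428  -0.04475747  0.18063234] [301.96011658 198.8912204 ]
red (81, np.float64(305.91358024691357), np.float64(194.28395061728395))
own [0.07       0.03541422 0.20844221] angle 0.9312624276780965 0.1850037535487698
tab px 354.5 170.83333333333334 42
1.75 [348.04892525 166.0983357 ]
1.8 [351.43029922 167.67247332]
1.85 [354.76129522 169.3685709 ]
1.9 [358.0296671  171.18060523]
```

View pics/s3.png

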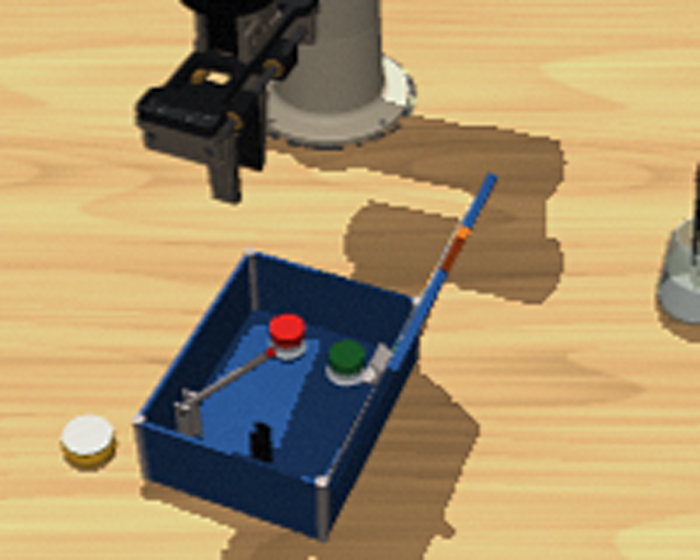

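The rod stands up with its red ball at crop (270,352), i.e. px (302,200.6), right in front of the red pot, which contaminated my mask. The lid tab matches 1.85 rad. I'll move over the tab and re-measure the ball with a tight window.

{"api": "step_arm", "payload": {"commands": [{"tx": 0, "ty": 30, "tz": 0, "ax": 0, "ay": 0, "az": 0, "claw": -0.2}, {"tx": 0, "ty": 30, "tz": 0, "ax": 0, "ay": 0, "az": 0, "claw": -0.2}, {"tx": 0, "ty": 30, "tz": 0, "ax": 0, "ay": 0, "az": 0, "claw": -0.2}, {"tx": 0, "ty": 30, "tz": 0, "ax": 0, "ay": 0, "az": 0, "claw": -0.2}, {"tx": -2, "ty": 30, "tz": 0, "ax": 0, "ay": 0, "az": 0, "claw": -0.2}, {"tx": -2, "ty": 30, "tz": 0, "ax": 0, "ay": 0, "az": 0, "claw": -0.2}, {"tx": 0, "ty": 0, "tz": 0, "ax": 0, "ay": 0, "az": 0, "claw": -0.2}, {"tx": 0, "ty": 0, "tz": 0, "ax": 0, "ay": 0, "az": 0, "claw": -0.2}]}}

```text
clock: 10.55
tool_pos: [0.6084, 0.1187, 0.3655]
tcp_rot: [0.831, 0.556, -0.001, -0.001]
ft_force: [-0.2, -0.5, 0.5]
opening: 0.399
grasp_force: 0.0
```

```bash
python3 - <<'E'
from h import *
from cell import state,snapshot
s=state();print(s["tool_pos"],s["opening"])
S=snapshot("scene");T=snapshot("top");np.savez("top4.npz",**T)
def ang(d,q):
    c,v=ray(d,q);k=(.07-own(c)[0])/(v@XH);o=own(c+k*v);return o.round(4),np.arctan2(o[2]-.06,o[1]+.075).round(4),np.hypot(o[2]-.06,o[1]+.075).round(4)
for a in(.8,.85,.9,.95):
    P=W(.07,-.075+.154*np.cos(a),.06+.154*np.sin(a));print(a,proj(S,P),proj(T,P))
b=blob(S,RED,(298,198,306,206));print("S",b,ang(S,b[1:]))
q=proj(T,W(.07,-.075+.154*np.cos(.9),.06+.154*np.sin(.9))).astype(int);b=blob(T,RED,(q[0]-8,q[1]-8,q[0]+9,q[1]+9));print("T",b,ang(T,b[1:]) if b[0] else "")
A=cv2.resize(S["color"][180:220,280:320],(400,400),interpolation=0);B=cv2.resize(T["color"][q[1]-20:q[1]+20,q[0]-20:q[0]+20],(400,400),interpolation=0);print(q)
cv2.imwrite("pics/z4.png",np.hstack([A,B]))
g=W(0,.1-.232*np.cos(1.85)+.005*np.sin(1.85),.09+.232*np.sin(1.85)+.005*np.cos(1.85)-.019);print("tab tcp",g,(g-s["tool_pos"])*1000)
E
```

```text
[0.60842151 0.11872569 0.36549917] 0.3987347639121328
0.8 [305.35442709 202.04355729] [321.20143227 182.14552791]
0.85 [303.69511838 200.45157823] [323.31496285 182.51533455]
0.9 [301.96011658 198.8912204 ] [325.5419869  182.95674956]
0.95 [300.15458812 197.36765017] [327.87686156 183.46943394]
S (9, np.float64(302.55555555555554), np.float64(199.77777777777777)) (array([0.07  , 0.0227, 0.1772]), np.float64(0.8761), np.float64(0.1526))
T (5, np.float64(325.2), np.float64(182.4)) (array([0.07  , 0.0218, 0.1847]), np.float64(0.9106), np.float64(0.1578))
[325 182]
tab tcp [0.61175811 0.11873447 0.2926379 ] [ 3.33659961e+00  8.78221054e-03 -7.28612730e+01]
```

View pics/z4.png

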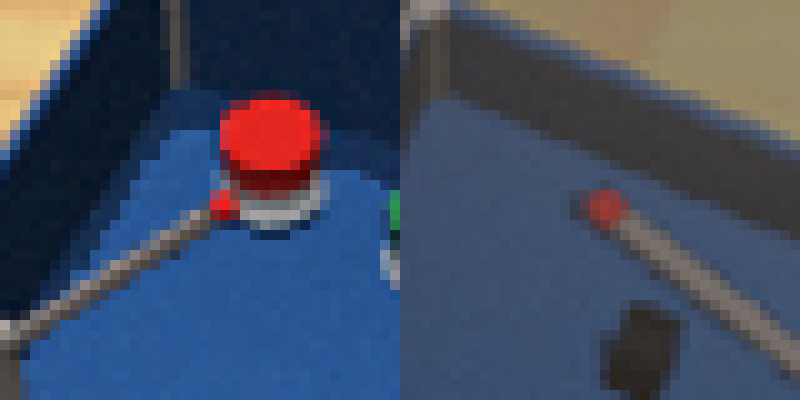

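Both views show the ball clearly: scene px (302.3,200.3) and top px (325.2,182.5). The rod angle averages about 0.89, within tolerance. Next I grip the tab again.

{"api": "step_arm", "payload": {"commands": [{"tx": 3, "ty": 0, "tz": -25, "ax": 0, "ay": 0, "az": 0, "claw": -0.2}, {"tx": 0, "ty": 0, "tz": -25, "ax": 0, "ay": 0, "az": 0, "claw": -0.2}, {"tx": 0, "ty": 0, "tz": -22, "ax": 0, "ay": 0, "az": 0, "claw": -0.2}, {"tx": 0, "ty": 0, "tz": 0, "ax": 0, "ay": 0, "az": 0, "claw": -0.2}, {"tx": 0, "ty": 0, "tz": 0, "ax": 0, "ay": 0, "az": 0, "claw": -0.6}, {"tx": 0, "ty": 0, "tz": 0, "ax": 0, "ay": 0, "az": 0, "claw": -1}, {"tx": 0, "ty": 0, "tz": 0, "ax": 0, "ay": 0, "az": 0, "claw": -1}, {"tx": 0, "ty": 0, "tz": 0, "ax": 0, "ay": 0, "az": 0, "claw": -1}, {"tx": 0, "ty": 0, "tz": 0, "ax": 0, "ay": 0, "az": 0, "claw": -1}]}}

```text
clock: 11.4
tool_pos: [0.613, 0.1171, 0.2974]
tcp_rot: [0.832, 0.555, 0.001, 0.001]
ft_force: [-0.6, -1.1, 4.8]
opening: 0.148
grasp_force: 30.0
```

```bash
python3 - <<'E'
from h import *
from cell import state
s=state();print(s["tool_pos"],s["opening"],s["grasp_force"],s["ft_force"])
tcp=lambda t:W(0,.1-.232*np.cos(t)+.005*np.sin(t),.09+.232*np.sin(t)+.005*np.cos(t)-.019)*1000
o=own(s["tool_pos"]);a=np.arctan2(o[2]+.019-.09,.1-o[1])-.0215;print("angle",a,np.hypot(o[2]+.019-.09,.1-o[1]))
th=np.linspace(a,.90,21);P=np.array([tcp(t) for t in th]);print(P[0],P[-1]);print(np.diff(P,axis=0).round(1).tolist())
E
```

```text
[0.61301819 0.11709563 0.2974287 ] 0.14803961289768663 30.00385969877243 [-0.56421173 -1.06878981  4.78426402]
angle 1.8398349672751713 0.23633350524855984
[610.90552017 116.6452717  293.32521126] [532.77419588 -74.80969408 255.83989287]
[[-4.0, -9.7, 2.9], [-4.0, -9.9, 2.4], [-4.1, -9.9, 1.9], [-4.1, -10.0, 1.4], [-4.1, -10.1, 0.9], [-4.1, -10.1, 0.4], [-4.1, -10.1, -0.2], [-4.1, -10.1, -0.7], [-4.1, -10.0, -1.2], [-4.1, -10.0, -1.7], [-4.0, -9.9, -2.2], [-4.0, -9.8, -2.7], [-3.9, -9.7, -3.2], [-3.9, -9.5, -3.7], [-3.8, -9.3, -4.2], [-3.7, -9.1, -4.6], [-3.6, -8.9, -5.1], [-3.6, -8.7, -5.5], [-3.4, -8.5, -6.0], [-3.3, -8.2, -6.4]]
```

{"api": "step_arm", "payload": {"commands": [{"tx": -4, "ty": -10, "tz": 3, "ax": 0, "ay": 0, "az": 0, "claw": -1}, {"tx": -4, "ty": -10, "tz": 2.4, "ax": 0, "ay": 0, "az": 0, "claw": -1}, {"tx": -4.1, "ty": -10, "tz": 1.9, "ax": 0, "ay": 0, "az": 0, "claw": -1}, {"tx": -4.1, "ty": -10, "tz": 1.4, "ax": 0, "ay": 0, "az": 0, "claw": -1}, {"tx": -4.1, "ty": -10, "tz": 0.9, "ax": 0, "ay": 0, "az": 0, "claw": -1}, {"tx": -4.1, "ty": -10, "tz": 0.4, "ax": 0, "ay": 0, "az": 0, "claw": -1}, {"tx": -4.1, "ty": -10, "tz": -0.2, "ax": 0, "ay": 0, "az": 0, "claw": -1}, {"tx": -4.1, "ty": -10, "tz": -0.7, "ax": 0, "ay": 0, "az": 0, "claw": -1}, {"tx": -4.1, "ty": -10, "tz": -1.2, "ax": 0, "ay": 0, "az": 0, "claw": -1}, {"tx": -4.1, "ty": -10, "tz": -1.7, "ax": 0, "ay": 0, "az": 0, "claw": -1}, {"tx": -4, "ty": -10, "tz": -2.2, "ax": 0, "ay": 0, "az": 0, "claw": -1}, {"tx": -4, "ty": -10, "tz": -2.7, "ax": 0, "ay": 0, "az": 0, "claw": -1}]}}

```text
clock: 12.4
tool_pos: [0.5633, -0.0043, 0.2985]
tcp_rot: [0.832, 0.555, 0.001, 0.001]
ft_force: [0.2, -0.7, 6.3]
opening: 0.146
grasp_force: 30.0
```

```bash
cat > l.py <<'E'
from h import *
from cell import state
s=state();print(s["clock"],s["tool_pos"],s["opening"],s["grasp_force"],s["ft_force"])
tcp=lambda t:W(0,.1-.232*np.cos(t)+.005*np.sin(t),.09+.232*np.sin(t)+.005*np.cos(t)-.019)*1000
o=own(s["tool_pos"]);a=np.arctan2(o[2]+.019-.09,.1-o[1])-.0215;print("angle",a,np.hypot(o[2]+.019-.09,.1-o[1]))
E
python3 l.py
```

```text
12.4 [ 0.56326743 -0.00430798  0.29853336] 0.14636475435566426 30.00603675842285 [ 0.21377332 -0.66036448  6.30186074]
angle 1.2771417055084984 0.23622797893245406
```

{"api": "step_arm", "payload": {"commands": [{"tx": -4, "ty": -10, "tz": -3.2, "ax": 0, "ay": 0, "az": 0, "claw": -1}, {"tx": -4, "ty": -9.7, "tz": -3.7, "ax": 0, "ay": 0, "az": 0, "claw": -1}, {"tx": -3.8, "ty": -9.5, "tz": -4.2, "ax": 0, "ay": 0, "az": 0, "claw": -1}, {"tx": -3.7, "ty": -9.3, "tz": -4.7, "ax": 0, "ay": 0, "az": 0, "claw": -1}, {"tx": -3.7, "ty": -9, "tz": -5.2, "ax": 0, "ay": 0, "az": 0, "claw": -1}, {"tx": 0, "ty": 0, "tz": 0, "ax": 0, "ay": 0, "az": 0, "claw": -1}, {"tx": 0, "ty": 0, "tz": 0, "ax": 0, "ay": 0, "az": 0, "claw": -1}]}}

```text
clock: 12.98
tool_pos: [0.5433, -0.0529, 0.2767]
tcp_rot: [0.832, 0.554, -0.001, 0.001]
ft_force: [-1.1, -3.3, 6.0]
opening: 0.147
grasp_force: 30.0
```

```bash
python3 l.py; python3 - <<'E'
from cell import snapshot
import cv2,numpy as np
o=[]
for n,(x,y) in(("top",(270,130)),("scene",(250,120))):
    d=snapshot(n);o.append(cv2.resize(d["color"][y:y+120,x:x+120],(400,400),interpolation=2))
cv2.imwrite("pics/b5.png",np.hstack(o))
E
```

```text
12.9833 [ 0.54334851 -0.05289859  0.27669175] 0.1473324113735295 30.010275542736053 [-1.12457605 -3.30038379  6.04089119]
angle 1.035751628726458 0.23615353070136816
```

View pics/b5.png

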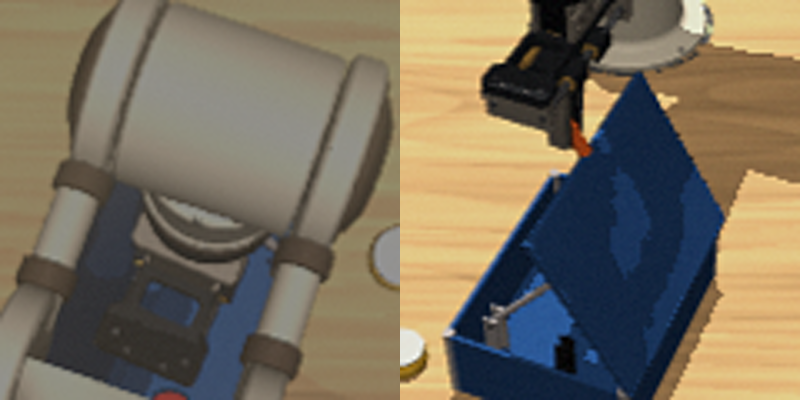

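The scene view shows the tab held, the lid at about 1.04 rad and the rod still standing beneath it. I'll continue slowly.

{"api": "step_arm", "payload": {"commands": [{"tx": -1.3, "ty": -3.1, "tz": -2.1, "ax": 0, "ay": 0, "az": 0, "claw": -1}, {"tx": -1.3, "ty": -3.1, "tz": -2.1, "ax": 0, "ay": 0, "az": 0, "claw": -1}, {"tx": -1.3, "ty": -3, "tz": -2.2, "ax": 0, "ay": 0, "az": 0, "claw": -1}, {"tx": -1.2, "ty": -3, "tz": -2.2, "ax": 0, "ay": 0, "az": 0, "claw": -1}, {"tx": -1.2, "ty": -3, "tz": -2.3, "ax": 0, "ay": 0, "az": 0, "claw": -1}, {"tx": -1.2, "ty": -3, "tz": -2.3, "ax": 0, "ay": 0, "az": 0, "claw": -1}, {"tx": 0, "ty": 0, "tz": 0, "ax": 0, "ay": 0, "az": 0, "claw": -1}, {"tx": 0, "ty": 0, "tz": 0, "ax": 0, "ay": 0, "az": 0, "claw": -1}]}}

```text
clock: 13.75
tool_pos: [0.5359, -0.0711, 0.264]
tcp_rot: [0.832, 0.555, -0.001, 0.002]
ft_force: [-2.0, -3.4, 7.2]
opening: 0.151
grasp_force: 30.0
```

```bash
python3 l.py
```

```text
13.75 [ 0.53590149 -0.07112658  0.26395348] 0.15068334406750922 30.01288264989853 [-1.988726   -3.40134292  7.22173659]
angle 0.9363556028030964 0.23589603382194804
```

{"api": "step_arm", "payload": {"commands": [{"tx": -1, "ty": -2.3, "tz": -1.8, "ax": 0, "ay": 0, "az": 0, "claw": -1}, {"tx": -1, "ty": -2.3, "tz": -1.8, "ax": 0, "ay": 0, "az": 0, "claw": -1}, {"tx": -1, "ty": -2.3, "tz": -1.9, "ax": 0, "ay": 0, "az": 0, "claw": -1}, {"tx": 0, "ty": 0, "tz": 0, "ax": 0, "ay": 0, "az": 0, "claw": -1}, {"tx": 0, "ty": 0, "tz": 0, "ax": 0, "ay": 0, "az": 0, "claw": -1}]}}

```text
clock: 14.17
tool_pos: [0.5331, -0.078, 0.2584]
tcp_rot: [0.832, 0.555, -0.001, 0.002]
ft_force: [-1.1, -4.2, 6.8]
opening: 0.15
grasp_force: 30.0
```

```bash
python3 l.py
```

```text
14.1667 [ 0.53307649 -0.07804544  0.25837477] 0.14980048319227784 30.012870132923126 [-1.14886476 -4.24630574  6.78218304]
angle 0.8968136584489422 0.23581644772382396
```

{"api": "step_arm", "payload": {"commands": [{"tx": -0.8, "ty": -1.9, "tz": -1.6, "ax": 0, "ay": 0, "az": 0, "claw": -1}, {"tx": -0.8, "ty": -1.9, "tz": -1.6, "ax": 0, "ay": 0, "az": 0, "claw": -1}, {"tx": 0, "ty": 0, "tz": 0, "ax": 0, "ay": 0, "az": 0, "claw": -1}, {"tx": 0, "ty": 0, "tz": 0, "ax": 0, "ay": 0, "az": 0, "claw": -1}]}}

```text
clock: 14.5
tool_pos: [0.5321, -0.0805, 0.2562]
tcp_rot: [0.832, 0.555, 0.0, 0.001]
ft_force: [-1.9, -0.3, 10.9]
opening: 0.149
grasp_force: 30.0
```

```bash
python3 l.py; python3 - <<'E'
from cell import snapshot
import cv2,numpy as np
d=snapshot("scene");np.savez("scene6.npz",**d)
cv2.imwrite("pics/b6.png",cv2.resize(d["color"][150:250,250:370],(720,600),interpolation=2))
E
```

```text
14.5 [ 0.53208205 -0.08052465  0.25621585] 0.1486905499724542 30.005408227443695 [-1.90368762 -0.2870333  10.87580821]
angle 0.8822498334052112 0.23574784803070528
```

View pics/b6.png

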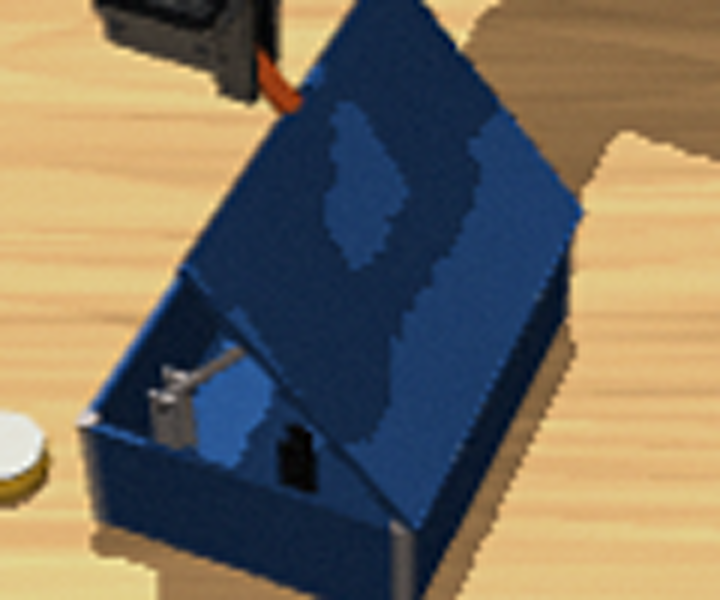

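Scene view: the rod runs up under the lid at crop (240,350). The last step met about 5 N of resistance normal to the lid at about 0.89 rad, which is where the seat should be. I'll release gently and back off upward.

{"api": "step_arm", "payload": {"commands": [{"tx": 0, "ty": 0, "tz": 0, "ax": 0, "ay": 0, "az": 0, "claw": -0.65}, {"tx": 0, "ty": 0, "tz": 0, "ax": 0, "ay": 0, "az": 0, "claw": -0.5}, {"tx": 0, "ty": 0, "tz": 0, "ax": 0, "ay": 0, "az": 0, "claw": -0.2}, {"tx": 0, "ty": 0, "tz": 0, "ax": 0, "ay": 0, "az": 0, "claw": -0.2}, {"tx": 0, "ty": 0, "tz": 0, "ax": 0, "ay": 0, "az": 0, "claw": -0.2}, {"tx": 0, "ty": 0, "tz": 20, "ax": 0, "ay": 0, "az": 0, "claw": -0.2}, {"tx": 0, "ty": 0, "tz": 30, "ax": 0, "ay": 0, "az": 0, "claw": -0.2}, {"tx": 0, "ty": 0, "tz": 30, "ax": 0, "ay": 0, "az": 0, "claw": -0.2}, {"tx": -10, "ty": -25, "tz": 20, "ax": 0, "ay": 0, "az": 0, "claw": -0.2}, {"tx": -10, "ty": -30, "tz": 0, "ax": 0, "ay": 0, "az": 0, "claw": -0.2}, {"tx": -10, "ty": -30, "tz": 0, "ax": 0, "ay": 0, "az": 0, "claw": -0.2}, {"tx": -10, "ty": -30, "tz": 0, "ax": 0, "ay": 0, "az": 0, "claw": -0.2}]}}

```text
clock: 15.55
tool_pos: [0.4917, -0.1951, 0.354]
tcp_rot: [0.831, 0.556, 0.0, 0.0]
ft_force: [0.9, -1.0, -0.2]
opening: 0.399
grasp_force: 0.0
```

{"api": "step_arm", "payload": {"commands": [{"tx": -10, "ty": -30, "tz": 0, "ax": 0, "ay": 0, "az": 0, "claw": -0.2}, {"tx": -10, "ty": -30, "tz": 0, "ax": 0, "ay": 0, "az": 0, "claw": -0.2}, {"tx": 0, "ty": 0, "tz": 0, "ax": 0, "ay": 0, "az": 0, "claw": -0.2}, {"tx": 0, "ty": 0, "tz": 0, "ax": 0, "ay": 0, "az": 0, "claw": -0.2}, {"tx": 0, "ty": 0, "tz": 0, "ax": 0, "ay": 0, "az": 0, "claw": -0.2}, {"tx": 0, "ty": 0, "tz": 0, "ax": 0, "ay": 0, "az": 0, "claw": -0.2}]}}

```text
clock: 16.05
tool_pos: [0.4725, -0.2531, 0.3536]
tcp_rot: [0.831, 0.556, 0.0, -0.0]
ft_force: [0.1, 0.7, 0.0]
opening: 0.399
grasp_force: 0.0
```

```bash
python3 - <<'E'
from h import *
from cell import state,snapshot
s=state();print(s["tool_pos"],s["opening"],s["ft_force"])
d=snapshot("scene")
m=mask(d,(5,150,60),(18,255,255),(255,140,330,200));ys,xs=np.nonzero(m);print("tab px",xs.mean(),ys.mean(),len(xs))
for t in(.8,.85,.9,.95,1.0): print(t,proj(d,W(0,.1-.222*np.cos(t),.09+.222*np.sin(t))))
cv2.imwrite("pics/b7.png",cv2.resize(d["color"][130:250,240:384],(720,600),interpolation=2))
E
```

```text
[ 0.47249776 -0.25306425  0.35356711] 0.3994915833165413 [0.11694524 0.69703415 0.03087785]
tab px 293.86567164179104 161.98507462686567 67
0.8 [288.92175713 163.09533503]
0.85 [291.07075241 162.02269163]
0.9 [293.35788988 161.06357977]
0.95 [295.77870938 160.22306715]
1.0 [298.32807519 159.50593627]
```

View pics/b7.png

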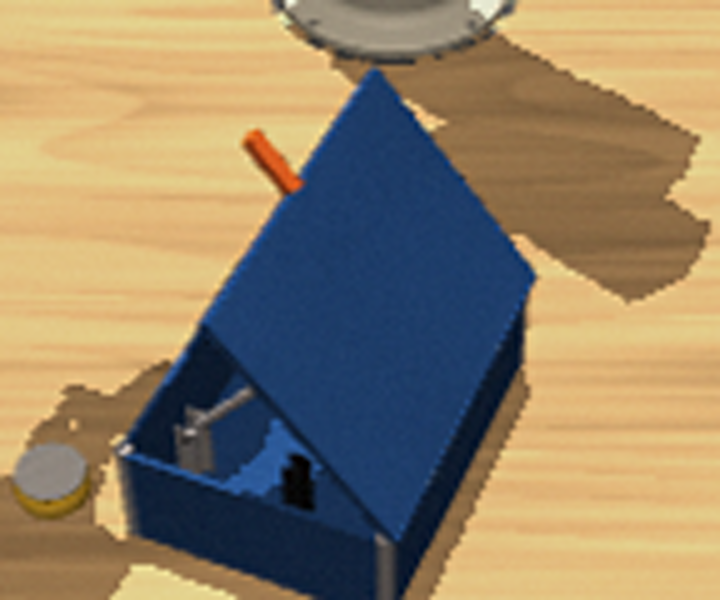

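The lid rests on the rod with the arm clear. The tab at px (293.9,162.0) gives a lid angle of about 0.90. Handing in.

```bash
python3 -c "
from cell import r
print(r.hand_in())"
```

```text
the job is handed in; nothing more can be done
None
```

The job is handed in: the lid now rests on the prop rod at about 0.90 rad with the gripper clear, the pots, bottles and other things were not touched as far as I saw, and it took about 16 s of the 70 s; the ball's seating is inferred from that angle and the contact force because the lid hides the slot, and the hand-in returned no verdict.

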